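# Weigh a block of gem rough on the twin-beam balance

### The job

Weigh the violet block of gem rough: set it gently in the middle of the balance pan, then slide the brass poise to the right notch of the rear beam and the small red-tabbed rider along the front beam until the free beam comes to rest with its red pointer inside the green zero band. The brass poise must end fully dropped into a notch. The balance rides on knife edges, so nudge the poises lightly by their tabs with a fingertip instead of pinching or forcing them, and leave everything else on the bench where it is.

Things in the scene. Friction and masses are not known exactly. Their poses are not given: they have to be found in the camera images.
- balance: twin-beam balance, teal base 130 x 425 mm, fixed to the bench; origin: centre of its underside. y runs along the beams (pan at +y, pointer at -y), x across (-x is the operator's side). Notched steel beam at x = +24 mm, plain graduated beam at x = -24 mm; both are 85 mm above the bench when level. Pivot 80 mm towards +y from the origin, 85 mm up. Its knife edges are harmed by more than 8 N
- beam (a joint): tilt of the beam, rad: 0 level (pointer mid-band), positive = pan down, pointer up; stops at +-0.05. True only with nothing touching the beam; magnetically damped, settles in about 1 s. Near level it moves about 0.0036 rad for each gram of unbalance; more than about 14 g rests on a stop
- pointer_tip (a point): red pointer's tip at the far end of the beam, 295 mm from the pivot
- zero_mark (a point): the middle of the zero scale on the balance's white end post (green band 6.4 mm high), fixed; the pointer tip is level with it when balanced
- pan_floor (a point): centre of the round steel pan's floor, 114 mm above the bench when the beam is level. Inner radius 58 mm, rim 6 mm above the floor. The pan stays level and is 80 mm from the pivot; it goes 4 mm down or up from level to the stops
- poise (a joint): brass poise (0.4 kg, 28 mm long) on the notched rear beam, in m: 0 = zero notch, its tab then 50 mm from the pivot; grows towards the pointer. Notches every 0.020 up to 0.100, a V 11 mm wide, 1.8 mm deep, counting 100 g; 9 mm flat lands between. It drops in within 5 mm of a notch, takes 2 to 4 N along the beam to climb out, and stays where left on a land. Captive
- poise_lift (a joint): height of the brass poise on its beam, m: 0 fully down in a notch, 0.0018 riding on a land
- poise_tab (a point): top centre of the brass poise's black, slippery nylon finger tab: tab 14 mm along the beam, 18 mm across, 36 mm tall, its top 50 mm above the beam's axis (135 mm above the bench when level); the brass top is 36 mm below the tab's top. The tab stands on a leaf spring that gives 0.7 mm per N along the beam
- rider (a joint): small steel rider (80 g, 20 mm long) on the plain front beam: position in m from 0 to 0.110, grows towards the pointer end (-y); counts 1 g for each mm. Slides with about 0.5 N of friction and stays where it is left. At 0 its tab is 50 mm from the pivot
- rider_tab (a point): top centre of the rider's red finger tab: same tab as the brass poise's: 14 mm along the beam, 18 mm across, 36 mm tall, on the same leaf spring, top 135 mm above the bench when level
- violet_block: violet sawn block of gem rough, 60 x 45 x 45 mm (x, y, z), origin at the centre of its underside; weighs between 235 and 425 g. Starts on the cork board, 8 mm above the bench. The balance reads its weight: notch grams plus rider grams (with both at 0 and an empty pan the beam is level)
- amber_block: amber block of the same size, to be left alone; origin at the centre of its underside
- green_block: green block of the same size, to be left alone; origin at the centre of its underside
- loupe: dark folding loupe lying on the bench, 75 x 32 x 12 mm, leave alone
- caliper: digital caliper lying on the bench, 190 x 80 x 12 mm, leave alone
- water_bottle: white bottle, 64 mm across, 160 mm tall, leave alone
- polish_jar: white jar with red cap, 60 mm across, 55 mm tall, leave alone
- oxide_jar: amber glass jar with black cap, 52 mm across, 50 mm tall, leave alone
- dop: brass dop stick lying on the bench, 68 mm long, 16 mm across, leave alone
There are look-alikes about, which are no part of the job. What is meant by the violet_block is not pink, and is the larger of those in its own colour.

How it is judged:
By the outcome, as a careful person would: the job done as asked, in the order asked, and still so for the second after the job is handed in, with the robot touching nothing.
It also fails if it takes over 72 s, if anything falls off the work surface, if the arm or the gripper's body presses on something with over 40 N, if the wrist force passes 120 N, or if a joint passes its speed limit or range.

### The arm

A 7-joint arm with a two-finger parallel gripper is mounted at the origin on the work surface. World frame = base frame: x ahead of the robot, y to its left, z up, the work surface at z = 0. Lengths are in mm, angles in rad, forces in N, time in s.
With the tool pointing down it reaches from about 400 to 875 mm from the base axis. Payload 4.4 kg.
Tool frame: the origin (TCP) lies between the finger pads; the fingertips stand 22 mm ahead of it and the grasp point (between the pads) lies 3 mm ahead of it; z points along the fingers, y is the line along which they close (so a half turn about z gives the same grasp; the last joint's range is limited). The gripper opens to 85 mm and grips with 20 to 120 N. Pads are 22 mm wide; open, the fingers measure 114 mm over their backs; the gripper's body (76 mm by 85 mm) begins 54 mm behind the grasp point. The pads swing forward as they close: fully open they stand 13 mm farther back than shut.
Start: joints at [-1.318, 0.628, 0.038, 1.517, -0.027, 0.996, -0.02], TCP at [203.705, 617.27, 253.313] pointing down, gripper open.
Joint ranges: [-3.06, 3.06], [-0.37, 2.12], [-1.25, 1.32], [0.18, 2.47], [-1.1, 4.24], [0.23, 1.98], [-2.94, 2.94]. Speed limits (rad/s): [2.57, 2.57, 3.14, 3.14, 3.14, 3.14, 3.14].

### API

Orientations are given as [roll, pitch, yaw] about the fixed x, y, z axes, in that order (R = Rz(yaw) Ry(pitch) Rx(roll)).
In Python, from cell import ctrl gives the robot as it stands.
- The arm moves only by the tool step_arm, never from a script. Its argument "plan" is a list of rows, each an object of numbers: "dx", "dy", "dz": the shift along the tool's x, y, z scaled (see below); "ax", "ay", "az": the turn, a rotation vector about the tool's x, y, z scaled (see below); "gripper": the opening, from 0 (shut) to 1 (fully open). A call has 1 to 20 rows; each row shifts and turns the commanded pose from where the row before left it, along the tool's axes as they then stand; what a row does not reach is not made up. The controller multiplies each number of a shift by 0.3 m and each number of a turn by 90 degrees. A row lasts 1/8 s, in which the tool goes at most 62.5 mm and 10.7 degrees, less where a joint would pass 70% of its speed; a pose out of reach is approached as far as the arm can. A call with a number of a shift or a turn outside -1 to 1 is refused whole. A call with a gripper value outside its range is refused whole. The fingers move at their own pace and stop on an object; the grip force is fixed at half the most. Time passes only in rows, so rows that do not move let the fingers close. It gives the time, the measured TCP pose, the force, the opening and the grip force at its end, in the units of the state.
- ctrl.read_state(): the state, without advancing time (a new reading comes with each control period).
- ctrl.get_image(name): name is "scene" or "top"; returns a dict with "color" (480x640x3 uint8, red, green, blue), "range_z" (480x640 float32, mm along the optical axis (not along the pixel's ray), 0 where there is no reading), "fx", "fy", "cx", "cy" (pixels), "T" (4x4, takes a point from camera to world coordinates). Camera axes: x right, y down, z forward; pixel columns grow to the right and rows downward; lengths in mm; the calibration is good to about 2 mm. A picture is of the moment at which its call begins.
- ctrl.finish_job(): hands the job in; it is judged then, once.
The state is a dict: "clock": time; "qpos": joint angles; "qd": joint speeds; "tau": joint torques, N m; "eef_pos": TCP position; "tool_rot": TCP orientation; "force": force on the tool from outside, world axes, zero at the start; "torque": the same for the moment, N m; "width": finger opening in mm; "gripper_force": force on a finger pad.
Only numpy, scipy, OpenCV 4.12 (cv2) and the standard library are available. Lean on these libraries where they do the work, as an engineer would, in place of code of your own. Each camera call takes 0.05 s, during which the arm holds its last target. There are 200 camera calls.

## Working session

There is one attempt and no reset: what is moved stays moved. The work goes in short steps, Python scripts to look and compute and a tool call to move; the robot and the scene stay as the last step left them, time stands still between calls to the robot, and variables do not carry over. Pictures are saved under pics/ and viewed, at most 10 in all, crops included, and the job is handed in when it is done.

Besides the shell and the picture viewer there is one more tool, called after "Call:" as a command line: name --argument value ..., lists and objects as JSON in quotes. step_arm: Moves the arm, as the interface text tells. Shifts and turns lie within -1 to 1; 1 stands for 0.3 m of shift or 90 degrees of turn. Its arguments: {"type":"object","properties":{"plan":{"type":"array"}},"required":["plan"]}

```bash
ls; mkdir -p pics
cat > h.py <<'E'
import numpy as np, cv2
from cell import ctrl
def pts(im):
    z=im["range_z"]; v,u=np.mgrid[:480,:640]
    P=np.stack([(u-im["cx"])/im["fx"]*z,(v-im["cy"])/im["fy"]*z,z,np.ones_like(z)],-1)@im["T"].T
    P=P[...,:3]; P[z==0]=np.nan; return P
def save(im,n,crop=None,s=1):
    c=im["color"][...,::-1]
    if crop: c=c[crop[1]:crop[3],crop[0]:crop[2]]
    cv2.imwrite("pics/"+n,cv2.resize(c,None,fx=s,fy=s,interpolation=cv2.INTER_CUBIC))
E
python3 - <<'E'
from h import *
s=ctrl.read_state(); print(s)
for n in("scene","top"):
    im=ctrl.get_image(n); save(im,n+"0.png"); np.savez(n+"0.npz",**im); print(n,im["fx"],im["T"].round(3).tolist())
E
```

```text
pics
{'clock': 0.0, 'qpos': array([-1.31779346,  0.62935218,  0.03842982,  1.51839244, -0.02702112,
        0.99628176, -0.01998442]), 'qd': array([-0.00035278, -0.00032921,  0.00059523, -0.00018408,  0.00022417,
       -0.00067925, -0.00094202]), 'tau': array([ 1.49327479e-04, -5.63412237e+01,  1.22614201e+00, -1.93449587e+01,
        1.09730568e-02,  1.04677887e-02, -1.42404573e-06]), 'eef_pos': array([203.50435645, 616.69827232, 252.37707575]), 'tool_rot': array([-3.13967630e+00,  1.20633330e-06,  2.82280314e+00]), 'force': array([ 0.17884856,  0.2368135 , -0.41530051]), 'torque': array([-0.02961702,  0.01333774, -0.0429709 ]), 'gripper_force': 0.0, 'width': 85.41365152697087}
scene 482.9287545895451 [[0.65, 0.579, -0.492, 1143.206], [0.76, -0.507, 0.407, -390.479], [-0.014, -0.638, -0.77, 961.788], [0.0, 0.0, 0.0, 1.0]]
top 600.3531570497892 [[0.055, -0.978, 0.2, 329.051], [-0.998, -0.055, 0.006, 49.622], [0.005, -0.2, -0.98, 1372.298], [0.0, 0.0, 0.0, 1.0]]
```

View pics/scene0.png

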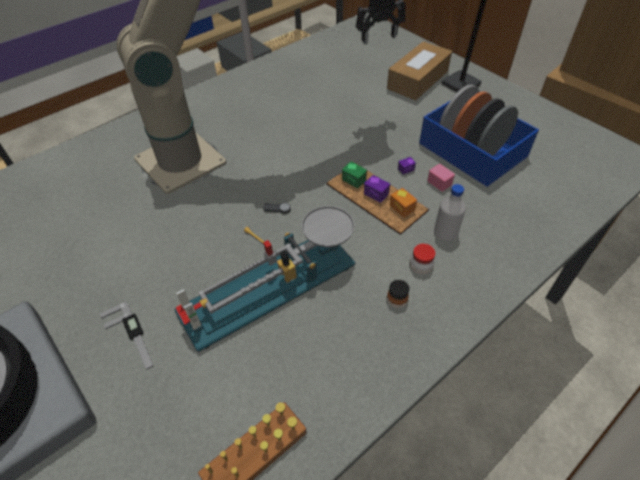

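View pics/top0.png

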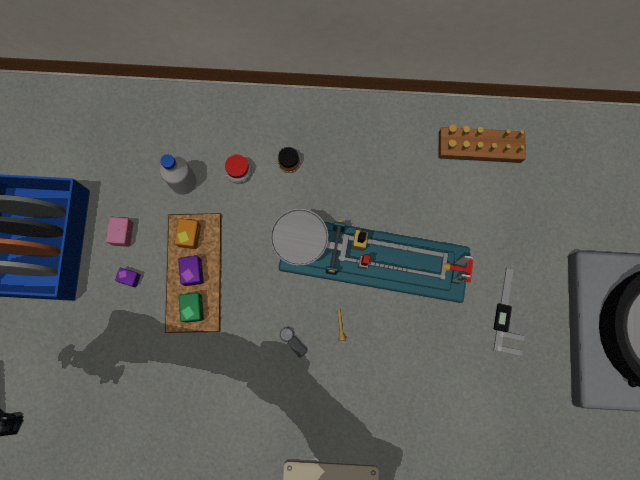

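The scene view shows the violet block in the middle of the cork board, at about (376,188), with green and amber on either side. The pan is at (328,228), the rider tab at (268,246) and the poise tab at (285,257). In the top view the violet block is at (190,270), the pan at (300,237), the poise tab at (361,239), the rider tab at (365,261) and the pointer at (462,268).

```bash
cat > m.py <<'E'
from h import *
def load(n): 
    d=np.load(n); return {k:d[k] for k in d}
E
python3 - <<'E'
from m import *
t=load("top0.npz");s=load("scene0.npz")
for nm,im,boxes in(("top",t,dict(blk=(170,250,212,292),pan=(265,205,335,270),poise=(348,225,375,255),rider=(353,250,378,272),ptr=(440,250,480,285),base=(270,210,480,310))),("scene",s,dict(blk=(358,170,395,205),pan=(295,200,360,250),ptr=(170,280,215,330),rid=(258,235,280,260),poi=(272,240,300,285)))):
    P=pts(im); hsv=cv2.cvtColor(im["color"],cv2.COLOR_RGB2HSV)
    H,S,V=[hsv[...,i].astype(int) for i in range(3)]
    def rep(k,m,zl,zh,poly=False):
        x0,y0,x1,y1=boxes[k]; M=np.zeros((480,640),bool);M[y0:y1,x0:x1]=1
        M&=m&(P[...,2]>zl)&(P[...,2]<zh); q=P[M]
        if len(q)<3: print(nm,k,"few",len(q));return
        v,u=np.where(M)
        print(nm,k,len(q),"med",np.median(q,0).round(1),"lo",np.percentile(q,3,0).round(1),"hi",np.percentile(q,97,0).round(1),"uv",u.mean().round(1),v.mean().round(1))
        r=cv2.minAreaRect(q[:,:2].astype(np.float32)); print("   rect",np.round(r[0],1),np.round(r[1],1),round(r[2],1))
    vio=(H>120)&(H<150)&(S>100)
    rep("blk",vio,46,60)
    rep("pan",S<60,100,135)
    red=((H<8)|(H>172))&(S>120)
    rep("ptr",red,20,200)
    if nm=="top":
        rep("poise",V<70,115,150); rep("rider",red,115,150); rep("base",(H>85)&(H<105)&(S>100),-5,40)
    else: rep("rid",red,90,150); rep("poi",V<60,100,150)
E
```

```text
top blk 529 med [500.  335.6  53.3] lo [472.  314.   47.8] hi [527.4 358.6  58.3] uv 189.3 269.6
   rect [500.2 336.6] [59.8 45.5] 11.7
top pan 2587 med [575.1  95.7 118.7] lo [522.5  42.9 114. ] hi [628.4 148.6 125.7] uv 298.9 236.4
   rect [575.1  95.3] [121.6 122.3] 66.8
top ptr 195 med [ 532.3 -272.    75. ] lo [ 507.2 -284.4   68.9] hi [ 550.3 -237.4   81.5] uv 464.2 269.1
   rect [ 524.7 -266.3] [43.8 55.8] 17.5
top poise 68 med [580.3 -37.1 132.2] lo [573.3 -43.8 116.4] hi [589.8 -30.3 137.1] uv 361.9 236.0
   rect [581.8 -37.7] [14.3 18.6] 81.8
top rider 66 med [531.9 -47.3 132.2] lo [523.9 -53.9 117.6] hi [540.6 -40.2 135.1] uv 365.5 259.3
   rect [532.5 -47.1] [13.9 17.9] 86.1
top base 6026 med [ 529.4 -121.5   28.3] lo [ 478.7 -269.3   17.7] hi [610.6  90.1  36.4] uv 391.1 265.8
   rect [553.3 -75. ] [421.8 129.7] 83.1
scene blk 247 med [504.7 333.7  49.9] lo [478.  312.9  46.5] hi [532.5 355.4  53.3] uv 377.1 184.1
   rect [504.6 335. ] [58.8 46.3] 14.2
scene pan 1709 med [575.9  95.2 115.1] lo [520.8  41.9 111.5] hi [629.9 150.2 121.2] uv 327.7 226.2
   rect [576.2  95.9] [121.5 123.9] 48.7
scene ptr 154 med [ 534.2 -275.3   71.7] lo [ 506.6 -283.8   68.2] hi [ 554.3 -237.2   75.8] uv 185.3 312.7
   rect [ 527.2 -258.3] [48.1 65.2] 81.4
scene rid 74 med [541.  -50.3 126.3] lo [528.4 -55.8 104.2] hi [544.3 -43.4 131. ] uv 267.7 247.0
   rect [536.9 -49.1] [12.8 18.7] 79.3
scene poi 93 med [590.1 -40.4 125.6] lo [576.5 -45.7 103.3] hi [594.8 -33.1 131.6] uv 284.6 257.8
   rect [584.7 -38.9] [14.1 21.7] 82.2
```

Run:
```python
from m import *
s=load("scene0.npz");t=load("top0.npz")
a=s["color"][150:350,150:420]; b=t["color"][190:320,150:500]
cv2.imwrite("pics/c1.png",np.vstack([cv2.resize(a,(540,400)),cv2.resize(b,(540,200))])[...,::-1])
```

```text
(no output)
```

View pics/c1.png

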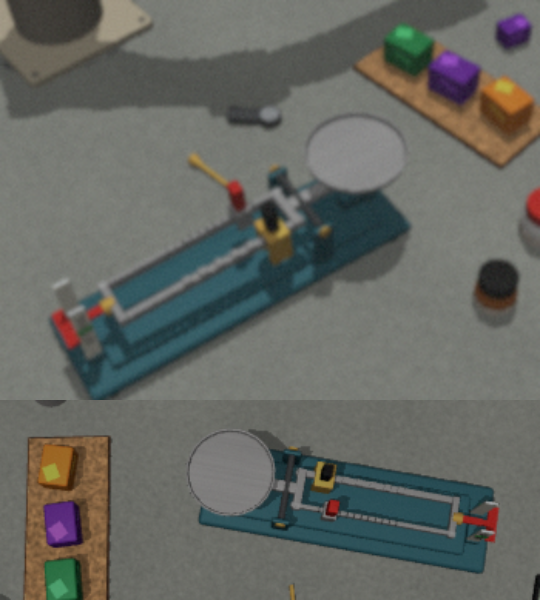

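The crop shows the violet block between green and amber. Poise and rider tabs stand near the pivot, and the pointer rests low. Balance yaw ≈ -7.2°, and the rider starts at about 15 mm.

Call:
step_arm --plan '[{"az": -0.114,"gripper": 1},{"az": -0.114,"gripper": 1},{"az": -0.114,"gripper": 1},{"dx": -0.0853,"dy": -0.1257,"dz": 0.0493,"gripper": 1},{"dx": -0.0853,"dy": -0.1257,"dz": 0.0493,"gripper": 1},{"dx": -0.0853,"dy": -0.1257,"dz": 0.0493,"gripper": 1},{"dx": -0.0853,"dy": -0.1257,"dz": 0.0493,"gripper": 1},{"dx": -0.0853,"dy": -0.1257,"dz": 0.0493,"gripper": 1},{"dx": -0.0853,"dy": -0.1257,"dz": 0.0493,"gripper": 1},{"dx": -0.0853,"dy": -0.1257,"dz": 0.0493,"gripper": 1},{"dx": -0.0853,"dy": -0.1257,"dz": 0.0493,"gripper": 1},{"dx": -0.0853,"dy": -0.1257,"dz": 0.0493,"gripper": 1},{"gripper": 1},{"gripper": 1}]'

```text
invalid input
```

Call:
step_arm --plan '[{"dx": 0,"dy": 0,"dz": 0,"ax": 0,"ay": 0,"az": -0.114,"gripper": 1},{"dx": 0,"dy": 0,"dz": 0,"ax": 0,"ay": 0,"az": -0.114,"gripper": 1},{"dx": 0,"dy": 0,"dz": 0,"ax": 0,"ay": 0,"az": -0.114,"gripper": 1}]'

```text
clock: 0.48
eef_pos: [203.6, 616.9, 252.7]
tool_rot: [-3.141, -0.001, -2.917]
force: [-0.0, -0.3, 0.1]
width: 85.4
gripper_force: 0.0
```

Call:
step_arm --plan '[{"dx": -0.0853,"dy": -0.1257,"dz": 0.0493,"ax": 0,"ay": 0,"az": 0,"gripper": 1},{"dx": -0.0853,"dy": -0.1257,"dz": 0.0493,"ax": 0,"ay": 0,"az": 0,"gripper": 1},{"dx": -0.0853,"dy": -0.1257,"dz": 0.0493,"ax": 0,"ay": 0,"az": 0,"gripper": 1},{"dx": -0.0853,"dy": -0.1257,"dz": 0.0493,"ax": 0,"ay": 0,"az": 0,"gripper": 1},{"dx": -0.0853,"dy": -0.1257,"dz": 0.0493,"ax": 0,"ay": 0,"az": 0,"gripper": 1},{"dx": -0.0853,"dy": -0.1257,"dz": 0.0493,"ax": 0,"ay": 0,"az": 0,"gripper": 1},{"dx": -0.0853,"dy": -0.1257,"dz": 0.0493,"ax": 0,"ay": 0,"az": 0,"gripper": 1},{"dx": -0.0853,"dy": -0.1257,"dz": 0.0493,"ax": 0,"ay": 0,"az": 0,"gripper": 1},{"dx": -0.0853,"dy": -0.1257,"dz": 0.0493,"ax": 0,"ay": 0,"az": 0,"gripper": 1},{"dx": 0,"dy": 0,"dz": 0,"ax": 0,"ay": 0,"az": 0,"gripper": 1},{"dx": 0,"dy": 0,"dz": 0,"ax": 0,"ay": 0,"az": 0,"gripper": 1}]'

```text
clock: 1.85
eef_pos: [501.4, 336.3, 119.9]
tool_rot: [3.141, -0.001, -2.923]
force: [-0.3, 0.4, 0.7]
width: 85.5
gripper_force: 0.0
```

Run:
```python
from h import *
im=ctrl.get_image("scene"); save(im,"s2.png",(320,100,480,220),4)
s=ctrl.read_state(); print(s["clock"],s["eef_pos"],s["tool_rot"],s["force"])
f=[]
for i in range(3): ctrl.get_image("top"); f.append(ctrl.read_state()["force"])
print(np.round(f,2))
```

```text
1.9 [501.01220094 337.17044998 120.21055768] [ 3.14040306e+00 -6.51265977e-04 -2.92157527e+00] [-0.09110013 -0.43550293  0.21744382]
[[ 0.8   0.06 -0.03]
 [-0.62 -0.33 -0.33]
 [ 0.31 -0.84  0.63]]
```

View pics/s2.png

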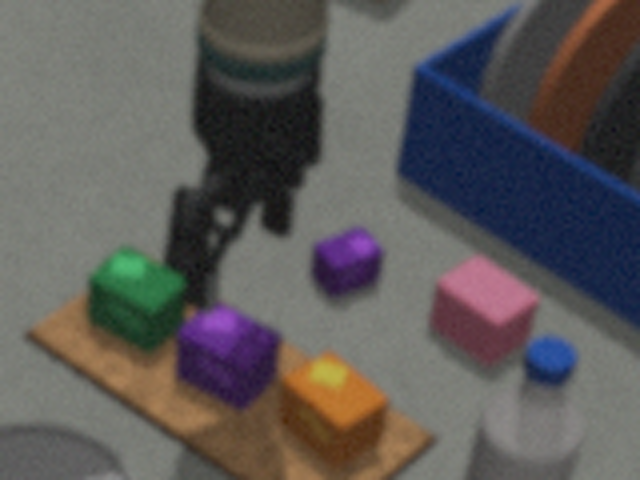

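The gripper hovers over the violet block, at crop (228,355). One finger shows on its far-y side at (190,270), so it is aligned. Next: descend and close.

Call:
step_arm --plan '[{"dx": 0,"dy": 0,"dz": 0.08,"ax": 0,"ay": 0,"az": 0,"gripper": 1},{"dx": 0,"dy": 0,"dz": 0.08,"ax": 0,"ay": 0,"az": 0,"gripper": 1},{"dx": 0,"dy": 0,"dz": 0.06,"ax": 0,"ay": 0,"az": 0,"gripper": 1},{"dx": 0,"dy": 0,"dz": 0.043,"ax": 0,"ay": 0,"az": 0,"gripper": 1},{"dx": 0,"dy": 0,"dz": 0,"ax": 0,"ay": 0,"az": 0,"gripper": 1},{"dx": 0,"dy": 0,"dz": 0,"ax": 0,"ay": 0,"az": 0,"gripper": 0.4},{"dx": 0,"dy": 0,"dz": 0,"ax": 0,"ay": 0,"az": 0,"gripper": 0.4},{"dx": 0,"dy": 0,"dz": 0,"ax": 0,"ay": 0,"az": 0,"gripper": 0.4},{"dx": 0,"dy": 0,"dz": 0,"ax": 0,"ay": 0,"az": 0,"gripper": 0.4},{"dx": 0,"dy": 0,"dz": 0,"ax": 0,"ay": 0,"az": 0,"gripper": 0.4},{"dx": 0,"dy": 0,"dz": 0,"ax": 0,"ay": 0,"az": 0,"gripper": 0.4}]'

```text
clock: 3.42
eef_pos: [502.7, 336.8, 42.5]
tool_rot: [3.14, 0.002, -2.923]
force: [-1.3, 0.9, 5.8]
width: 44.0
gripper_force: 62.3
```

Call:
step_arm --plan '[{"dx": 0,"dy": 0,"dz": -0.05,"ax": 0,"ay": 0,"az": 0,"gripper": 0.4},{"dx": 0,"dy": 0,"dz": -0.15,"ax": 0,"ay": 0,"az": 0,"gripper": 0.4},{"dx": 0,"dy": 0,"dz": -0.15,"ax": 0,"ay": 0,"az": 0,"gripper": 0.4},{"dx": 0,"dy": 0,"dz": -0.15,"ax": 0,"ay": 0,"az": 0,"gripper": 0.4},{"dx": 0,"dy": 0,"dz": 0,"ax": 0,"ay": 0,"az": 0,"gripper": 0.4},{"dx": 0,"dy": 0,"dz": 0,"ax": 0,"ay": 0,"az": 0,"gripper": 0.4}]'

```text
clock: 4.18
eef_pos: [501.2, 334.8, 190.6]
tool_rot: [-3.14, -0.002, -2.923]
force: [-0.2, 0.1, -5.2]
width: 44.0
gripper_force: 62.5
```

Run:
```python
from h import *
f=[]
for i in range(16): ctrl.get_image("scene"); f.append(ctrl.read_state()["force"])
s=ctrl.read_state();print(np.mean(f,0),np.std(f,0)/4,s["eef_pos"],s["tool_rot"],s["width"],s["clock"])
```

```text
[-0.03926162 -0.05286793 -4.06951662] [0.12688059 0.12803603 0.1225798 ] [502.07478191 335.85772353 191.34251878] [ 3.14154524e+00  2.88338331e-05 -2.92312920e+00] 44.0908891573584 4.975
```

Call:
step_arm --plan '[{"dx": -0.0094,"dy": -0.1195,"dz": 0,"ax": 0,"ay": 0,"az": 0,"gripper": 0.4},{"dx": -0.0094,"dy": -0.1195,"dz": 0,"ax": 0,"ay": 0,"az": 0,"gripper": 0.4},{"dx": -0.0094,"dy": -0.1195,"dz": 0,"ax": 0,"ay": 0,"az": 0,"gripper": 0.4},{"dx": -0.0094,"dy": -0.1195,"dz": 0,"ax": 0,"ay": 0,"az": 0,"gripper": 0.4},{"dx": -0.0094,"dy": -0.1195,"dz": 0,"ax": 0,"ay": 0,"az": 0,"gripper": 0.4},{"dx": -0.0094,"dy": -0.1195,"dz": 0,"ax": 0,"ay": 0,"az": 0,"gripper": 0.4},{"dx": -0.0094,"dy": -0.1195,"dz": 0,"ax": 0,"ay": 0,"az": 0,"gripper": 0.4},{"dx": 0,"dy": 0,"dz": 0,"ax": 0,"ay": 0,"az": 0,"gripper": 0.4},{"dx": 0,"dy": 0,"dz": 0,"ax": 0,"ay": 0,"az": 0,"gripper": 0.4},{"dx": 0,"dy": 0,"dz": 0.05,"ax": 0,"ay": 0,"az": 0,"gripper": 0.4},{"dx": 0,"dy": 0,"dz": 0.04,"ax": 0,"ay": 0,"az": 0,"gripper": 0.4},{"dx": 0,"dy": 0,"dz": 0.02,"ax": 0,"ay": 0,"az": 0,"gripper": 0.4},{"dx": 0,"dy": 0,"dz": 0,"ax": 0,"ay": 0,"az": 0,"gripper": 0.4},{"dx": 0,"dy": 0,"dz": 0,"ax": 0,"ay": 0,"az": 0,"gripper": 0.4}]'

```text
clock: 6.72
eef_pos: [576.0, 95.3, 158.5]
tool_rot: [3.142, 0.0, -2.923]
force: [0.5, 0.3, -4.7]
width: 44.2
gripper_force: 62.7
```

```bash
cat > bm.py <<'E'
from h import *
# beam: red pointer pixels at mid post in the scene view
def look(n=None,crop=None,k=4):
    im=ctrl.get_image("scene"); im2=ctrl.get_image("top")
    for nm,i,(x0,y0,x1,y1) in(("scene ptr",im,(188,295,215,320)),("top ptr",im2,(440,250,480,285))):
        hsv=cv2.cvtColor(i["color"],cv2.COLOR_RGB2HSV)[y0:y1,x0:x1].astype(int);P=pts(i)[y0:y1,x0:x1]
        m=((hsv[...,0]<9)|(hsv[...,0]>170))&(hsv[...,1]>110)&(hsv[...,2]>60)
        v,u=np.where(m); print(nm,m.sum(),(u.mean()+x0).round(1),(v.mean()+y0).round(2),"z",np.nanmedian(P[m][:,2]).round(1),"xyz pct",np.nanpercentile(P[m],[10,90],axis=0).round(0).tolist())
    if n: save(im,n,crop,k)
    s=ctrl.read_state(); print(s["clock"].__round__(2),s["eef_pos"].round(1),s["tool_rot"].round(3),s["force"].round(1),round(s["width"],1))
    return im,im2
E
python3 - <<'E'
from bm import *
look("s3.png",(160,150,420,350),3)
E
```

```text
scene ptr 38 196.0 307.71 z 71.1 xyz pct [[530.0, -273.0, 69.0], [547.0, -237.0, 74.0]]
top ptr 196 464.1 269.15 z 72.8 xyz pct [[511.0, -282.0, 69.0], [546.0, -245.0, 77.0]]
6.83 [576.1  95.2 158.7] [-3.142e+00  1.000e-03 -2.923e+00] [ 0.2 -0.7 -4. ] 44.0
```

View pics/s3.png

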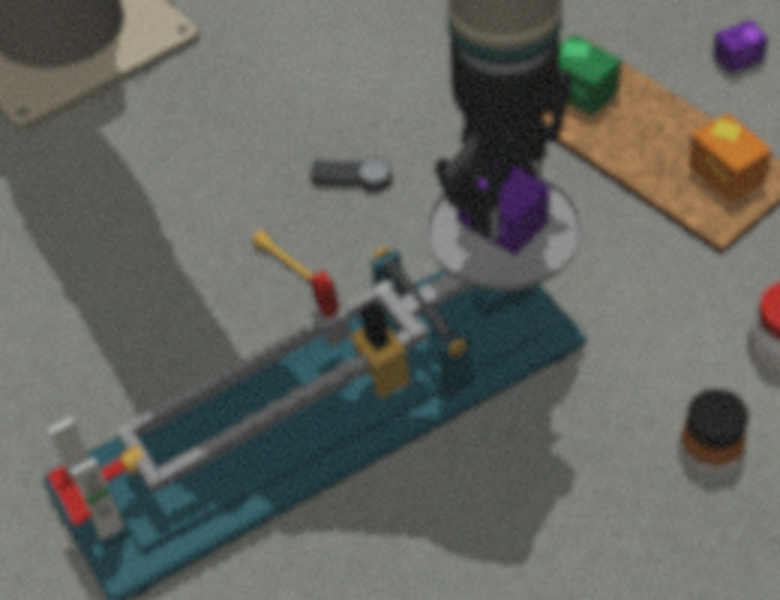

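The block is held over the pan centre, at crop (505,220), with the rider tab at (322,293) and the pointer low at (125,468). Now I'll lower it gently.

Call:
step_arm --plan '[{"dx": 0,"dy": 0,"dz": 0.006,"ax": 0,"ay": 0,"az": 0,"gripper": 0.4},{"dx": 0,"dy": 0,"dz": 0.006,"ax": 0,"ay": 0,"az": 0,"gripper": 0.4},{"dx": 0,"dy": 0,"dz": 0.006,"ax": 0,"ay": 0,"az": 0,"gripper": 0.4},{"dx": 0,"dy": 0,"dz": 0.006,"ax": 0,"ay": 0,"az": 0,"gripper": 0.4},{"dx": 0,"dy": 0,"dz": 0.006,"ax": 0,"ay": 0,"az": 0,"gripper": 0.4},{"dx": 0,"dy": 0,"dz": 0.003,"ax": 0,"ay": 0,"az": 0,"gripper": 0.4},{"dx": 0,"dy": 0,"dz": 0.003,"ax": 0,"ay": 0,"az": 0,"gripper": 0.4},{"dx": 0,"dy": 0,"dz": 0,"ax": 0,"ay": 0,"az": 0,"gripper": 0.4},{"dx": 0,"dy": 0,"dz": 0,"ax": 0,"ay": 0,"az": 0,"gripper": 0.4}]'

```text
clock: 7.95
eef_pos: [575.7, 95.1, 147.5]
tool_rot: [3.142, 0.0, -2.923]
force: [0.4, 0.5, -4.5]
width: 43.8
gripper_force: 62.7
```

Run:
```python
from bm import *
look()
f=[]
for i in range(6): ctrl.get_image("top"); f.append(ctrl.read_state()["force"])
print(np.mean(f,0))
```

```text
scene ptr 36 195.5 302.14 z 87.1 xyz pct [[529.0, -249.0, 85.0], [540.0, -235.0, 89.0]]
top ptr 217 466.3 268.48 z 91.0 xyz pct [[512.0, -282.0, 87.0], [546.0, -244.0, 94.0]]
8.05 [575.7  95.1 147.5] [-3.142  0.    -2.923] [ 0.  -0.2 -4. ] 44.2
[-0.63782238 -0.39574369 -3.92125568]
```

Call:
step_arm --plan '[{"dx": 0,"dy": 0,"dz": 0.003,"ax": 0,"ay": 0,"az": 0,"gripper": 0.4},{"dx": 0,"dy": 0,"dz": 0.003,"ax": 0,"ay": 0,"az": 0,"gripper": 0.4},{"dx": 0,"dy": 0,"dz": 0,"ax": 0,"ay": 0,"az": 0,"gripper": 0.4},{"dx": 0,"dy": 0,"dz": 0,"ax": 0,"ay": 0,"az": 0,"gripper": 0.55},{"dx": 0,"dy": 0,"dz": 0,"ax": 0,"ay": 0,"az": 0,"gripper": 0.6},{"dx": 0,"dy": 0,"dz": 0,"ax": 0,"ay": 0,"az": 0,"gripper": 0.7},{"dx": 0,"dy": 0,"dz": 0,"ax": 0,"ay": 0,"az": 0,"gripper": 0.75},{"dx": 0,"dy": 0,"dz": 0,"ax": 0,"ay": 0,"az": 0,"gripper": 0.75}]'

```text
clock: 9.35
eef_pos: [575.8, 95.1, 145.7]
tool_rot: [3.142, 0.0, -2.923]
force: [-0.3, 0.2, -0.3]
width: 64.1
gripper_force: 0.0
```

Run:
```python
from bm import *
im,im2=look(); P=pts(im2); Q=P[-170:0:1] if 0 else P
# bridge height near pivot, balance axes
o=np.array([565.5,16.1]); ey=np.array([.125,.992]); ex=np.array([.992,-.125])
d=P[...,:2]-o; a=d@ey; b=d@ex
for lo in range(-60,30,5):
    m=(a>=lo)&(a<lo+5)&(abs(b)<45)&(P[...,2]<150); print(lo,np.nanpercentile(P[m][:,2],[50,90,99]).round(0))
```

```text
scene ptr 42 193.5 300.07 z 97.5 xyz pct [[531.0, -254.0, 96.0], [539.0, -236.0, 99.0]]
top ptr 230 467.3 267.83 z 101.8 xyz pct [[513.0, -281.0, 98.0], [545.0, -243.0, 105.0]]
9.45 [575.7  95.1 145.7] [ 3.142 -0.    -2.923] [-0.6 -0.5  0.5] 64.3
-60 [103. 138. 141.]
-55 [107. 140. 141.]
-50 [122. 139. 143.]
-45 [117. 139. 142.]
-40 [102. 105. 107.]
-35 [87. 91. 94.]
-30 [88. 90. 92.]
-25 [89. 89. 89.]
-20 [31. 31. 31.]
-15 nan
-10 nan
-5 nan
0 nan
5 nan
10 nan
15 nan
20 nan
25 nan
  return np.nanmean(a, axis, out=out, keepdims=keepdims)
```

Call:
step_arm --plan '[{"dx": 0,"dy": 0,"dz": -0.02,"ax": 0,"ay": 0,"az": 0,"gripper": 0.75},{"dx": 0,"dy": 0,"dz": -0.08,"ax": 0,"ay": 0,"az": 0,"gripper": 0.75},{"dx": 0,"dy": 0,"dz": -0.12,"ax": 0,"ay": 0,"az": 0,"gripper": 0.75},{"dx": 0,"dy": 0,"dz": -0.12,"ax": 0,"ay": 0,"az": 0.1108,"gripper": 0},{"dx": 0,"dy": 0,"dz": 0,"ax": 0,"ay": 0,"az": 0.1108,"gripper": 0},{"dx": 0,"dy": 0,"dz": 0,"ax": 0,"ay": 0,"az": 0.1108,"gripper": 0},{"dx": 0,"dy": 0,"dz": 0,"ax": 0,"ay": 0,"az": 0.1108,"gripper": 0},{"dx": 0,"dy": 0,"dz": 0,"ax": 0,"ay": 0,"az": 0.1108,"gripper": 0},{"dx": 0,"dy": 0,"dz": 0,"ax": 0,"ay": 0,"az": 0.1108,"gripper": 0},{"dx": 0,"dy": 0,"dz": 0,"ax": 0,"ay": 0,"az": 0.1108,"gripper": 0},{"dx": 0,"dy": 0,"dz": 0,"ax": 0,"ay": 0,"az": 0.1108,"gripper": 0},{"dx": 0,"dy": 0,"dz": 0,"ax": 0,"ay": 0,"az": 0.1108,"gripper": 0},{"dx": 0,"dy": 0,"dz": 0,"ax": 0,"ay": 0,"az": 0.1108,"gripper": 0},{"dx": 0,"dy": 0,"dz": 0,"ax": 0,"ay": 0,"az": 0.1108,"gripper": 0},{"dx": 0,"dy": 0,"dz": 0,"ax": 0,"ay": 0,"az": 0,"gripper": 0}]'

```text
clock: 11.32
eef_pos: [575.6, 95.4, 247.9]
tool_rot: [3.141, 0.0, 1.448]
force: [-0.7, -0.2, 0.4]
width: 0.1
gripper_force: 0.0
```

```bash
cat >> bm.py <<'E'
o=np.array([565.5,16.1]); ey=np.array([.125,.992]); ex=np.array([.992,-.125])
def ab(p): d=np.asarray(p)[...,:2]-o; return np.stack([d@ey,d@ex],-1)
def tabs(im,tag):
    P=pts(im); hsv=cv2.cvtColor(im["color"],cv2.COLOR_RGB2HSV).astype(int); A=ab(P)
    red=((hsv[...,0]<9)|(hsv[...,0]>170))&(hsv[...,1]>110)
    for k,m,s in(("rider",red,-24),("poise",hsv[...,2]<70,24)):
        m=m&(abs(A[...,1]-s)<14)&(A[...,0]<-25)&(A[...,0]>-180)&(P[...,2]>124)&(P[...,2]<145)
        if m.sum()<5: print(tag,k,"none");continue
        r=cv2.minAreaRect(A[m].astype(np.float32)); print(tag,k,m.sum(),"a,b centre",np.round(r[0],1),np.round(r[1],1),"z",np.median(P[m][:,2]).round(1))
E
python3 - <<'E'
from bm import *
im,im2=look(); tabs(im,"scene"); tabs(im2,"top")
from m import load
P=pts(load("top0.npz")); A=ab(P)
for lo in range(-30,20,4):
    m=(A[...,0]>=lo)&(A[...,0]<lo+4)&(abs(A[...,1])<50)&(P[...,2]<150); print(lo,np.nanpercentile(P[m][:,2],[50,90,99]).round(0))
s=ctrl.read_state(); p=s["eef_pos"]; print("tcp ab",ab(p))
E
```

```text
scene ptr 43 193.5 300.09 z 97.6 xyz pct [[530.0, -254.0, 96.0], [539.0, -237.0, 100.0]]
top ptr 230 467.3 267.83 z 101.2 xyz pct [[513.0, -281.0, 98.0], [546.0, -244.0, 105.0]]
11.43 [575.7  95.4 247.9] [ 3.141 -0.     1.449] [-0.2  0.2  0.2] 0.0
scene rider 51 a,b centre [-64.9 -21.3] [19.3 12.2] z 134.4
scene poise 63 a,b centre [-47.6  26.2] [14.5 19. ] z 132.8
top rider 61 a,b centre [-62.7 -25. ] [17.8 12.9] z 139.2
top poise 61 a,b centre [-47.5  23.5] [13.7 18.5] z 137.7
-30 [32. 88. 91.]
-26 [59. 91. 94.]
-22 [87. 92. 95.]
-18 [89. 93. 95.]
-14 [86. 92. 94.]
-10 [35. 90. 93.]
-6 [89. 93. 95.]
-2 [91. 95. 97.]
2 [88. 92. 95.]
6 [34. 90. 94.]
10 [34. 89. 93.]
14 [32. 90. 92.]
18 [ 32. 125. 129.]
tcp ab [79.90094867  0.22758952]
```

Call:
step_arm --plan '[{"dx": -0.116,"dy": 0.0264,"dz": 0,"ax": 0,"ay": 0,"az": 0,"gripper": 0},{"dx": -0.116,"dy": 0.0264,"dz": 0,"ax": 0,"ay": 0,"az": 0,"gripper": 0},{"dx": -0.116,"dy": 0.0264,"dz": 0,"ax": 0,"ay": 0,"az": 0,"gripper": 0},{"dx": 0,"dy": 0,"dz": 0.15,"ax": 0,"ay": 0,"az": 0,"gripper": 0},{"dx": 0,"dy": 0,"dz": 0.15,"ax": 0,"ay": 0,"az": 0,"gripper": 0},{"dx": 0,"dy": 0,"dz": 0.05,"ax": 0,"ay": 0,"az": 0,"gripper": 0},{"dx": 0,"dy": 0,"dz": 0.027,"ax": 0,"ay": 0,"az": 0,"gripper": 0},{"dx": 0,"dy": 0,"dz": 0,"ax": 0,"ay": 0,"az": 0,"gripper": 0}]'

```text
clock: 12.42
eef_pos: [586.9, -11.4, 135.3]
tool_rot: [3.14, -0.0, 1.446]
force: [-0.9, 0.4, 1.7]
width: -0.1
gripper_force: 0.0
```

Run:
```python
from bm import *
im,im2=look("s4.png",(150,150,390,340),3); tabs(im,"scene"); tabs(im2,"top")
print("tcp ab",ab(ctrl.read_state()["eef_pos"]))
```

```text
scene ptr 42 193.5 300.07 z 97.4 xyz pct [[530.0, -254.0, 96.0], [538.0, -237.0, 99.0]]
top ptr 231 467.3 267.8 z 102.0 xyz pct [[513.0, -281.0, 98.0], [546.0, -244.0, 105.0]]
12.53 [587.2 -11.4 135.9] [ 3.139 -0.     1.446] [0.  0.3 0.3] -0.2
scene rider 48 a,b centre [-64.5 -21.3] [16.8 12.2] z 134.3
scene poise 89 a,b centre [-42.3  26.6] [25.9 20.3] z 133.3
top rider none
top poise none
tcp ab [-24.56938326  25.01036253]
```

View pics/s4.png

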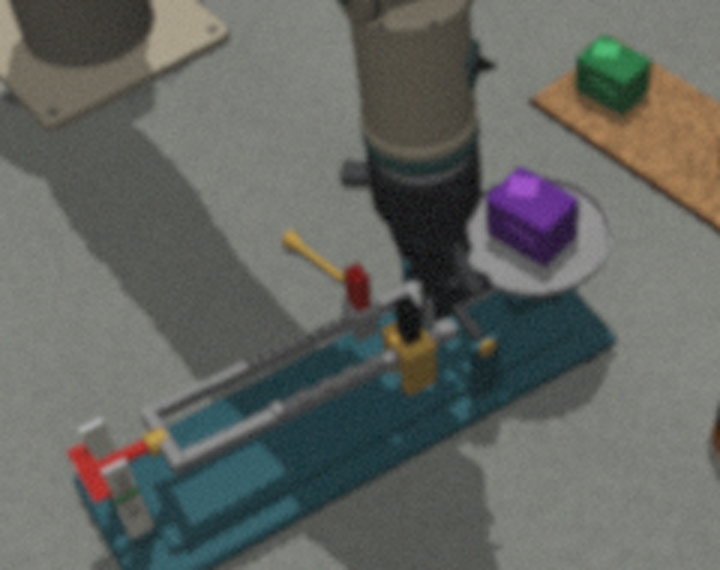

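The block sits in the middle of the pan, at crop (533,215). The closed fingertips stand on the pan side of the black poise tab at (408,310). First push is to notch 1.

Call:
step_arm --plan '[{"dx": -0.0128,"dy": 0,"dz": 0,"ax": 0,"ay": 0,"az": 0,"gripper": 0},{"dx": -0.0128,"dy": 0,"dz": 0,"ax": 0,"ay": 0,"az": 0,"gripper": 0},{"dx": -0.0128,"dy": 0,"dz": 0,"ax": 0,"ay": 0,"az": 0,"gripper": 0},{"dx": -0.0128,"dy": 0,"dz": 0,"ax": 0,"ay": 0,"az": 0,"gripper": 0},{"dx": -0.0128,"dy": 0,"dz": 0,"ax": 0,"ay": 0,"az": 0,"gripper": 0},{"dx": -0.0128,"dy": 0,"dz": 0,"ax": 0,"ay": 0,"az": 0,"gripper": 0},{"dx": 0,"dy": 0,"dz": 0,"ax": 0,"ay": 0,"az": 0,"gripper": 0}]'

```text
clock: 13.4
eef_pos: [582.9, -35.6, 134.4]
tool_rot: [-3.141, 0.001, 1.444]
force: [-0.7, 0.7, -0.0]
width: 0.1
gripper_force: 0.0
```

```bash
cat >> bm.py <<'E'
def brass(im,tag):
    P=pts(im); hsv=cv2.cvtColor(im["color"],cv2.COLOR_RGB2HSV).astype(int); A=ab(P)
    m=(hsv[...,0]>12)&(hsv[...,0]<32)&(hsv[...,1]>110)&(abs(A[...,1]-26)<22)&(A[...,0]<-15)&(A[...,0]>-180)&(P[...,2]>55)&(P[...,2]<112)
    if m.sum()>4: print(tag,"brass",m.sum(),"a pct",np.percentile(A[m][:,0],[5,50,95]).round(1),"z",np.percentile(P[m][:,2],[50,95]).round(0))
E
python3 - <<'E'
from bm import *
from m import load
brass(load("scene0.npz"),"start(pos 0)")
im,im2=look(); tabs(im,"scene");brass(im,"scene"); tabs(im2,"top"); brass(im2,"top")
print("tcp ab",ab(ctrl.read_state()["eef_pos"]))
E
```

```text
start(pos 0) brass 204 a pct [-62.8 -53.9 -39.3] z [ 93. 101.]
scene ptr 42 193.5 300.07 z 97.6 xyz pct [[530.0, -253.0, 95.0], [539.0, -237.0, 99.0]]
top ptr 231 467.3 267.87 z 101.7 xyz pct [[513.0, -281.0, 98.0], [545.0, -244.0, 105.0]]
13.5 [583.1 -34.7 134.4] [-3.141  0.     1.445] [-0.  -0.6 -0.1] -0.1
scene rider 55 a,b centre [-64.1 -20.7] [14.  19.5] z 135.0
scene poise 89 a,b centre [-64.9  26.4] [20.4 19.1] z 133.8
scene brass 208 a pct [-83.4 -74.8 -59.7] z [ 97. 106.]
top rider none
top poise none
tcp ab [-48.18923941  23.84249667]
```

Call:
step_arm --plan '[{"dx": -0.0134,"dy": 0,"dz": 0,"ax": 0,"ay": 0,"az": 0,"gripper": 0},{"dx": -0.0134,"dy": 0,"dz": 0,"ax": 0,"ay": 0,"az": 0,"gripper": 0},{"dx": -0.0134,"dy": 0,"dz": 0,"ax": 0,"ay": 0,"az": 0,"gripper": 0},{"dx": -0.0134,"dy": 0,"dz": 0,"ax": 0,"ay": 0,"az": 0,"gripper": 0},{"dx": -0.0134,"dy": 0,"dz": 0,"ax": 0,"ay": 0,"az": 0,"gripper": 0},{"dx": -0.0134,"dy": 0,"dz": 0,"ax": 0,"ay": 0,"az": 0,"gripper": 0},{"dx": -0.0134,"dy": 0,"dz": 0,"ax": 0,"ay": 0,"az": 0,"gripper": 0},{"dx": -0.0134,"dy": 0,"dz": 0,"ax": 0,"ay": 0,"az": 0,"gripper": 0},{"dx": -0.0134,"dy": 0,"dz": 0,"ax": 0,"ay": 0,"az": 0,"gripper": 0},{"dx": -0.0134,"dy": 0,"dz": 0,"ax": 0,"ay": 0,"az": 0,"gripper": 0},{"dx": -0.0134,"dy": 0,"dz": 0,"ax": 0,"ay": 0,"az": 0,"gripper": 0},{"dx": -0.0134,"dy": 0,"dz": 0,"ax": 0,"ay": 0,"az": 0,"gripper": 0},{"dx": -0.0134,"dy": 0,"dz": 0,"ax": 0,"ay": 0,"az": 0,"gripper": 0},{"dx": -0.0134,"dy": 0,"dz": 0,"ax": 0,"ay": 0,"az": 0,"gripper": 0},{"dx": -0.0134,"dy": 0,"dz": 0,"ax": 0,"ay": 0,"az": 0,"gripper": 0},{"dx": 0,"dy": 0,"dz": 0,"ax": 0,"ay": 0,"az": 0,"gripper": 0}]'

```text
clock: 15.5
eef_pos: [575.7, -95.2, 134.7]
tool_rot: [3.141, 0.001, 1.444]
force: [0.1, 0.0, 0.6]
width: -0.2
gripper_force: 0.0
```

Run:
```python
from bm import *
im,im2=look(); tabs(im,"scene");brass(im,"scene"); tabs(im2,"top"); brass(im2,"top")
print("tcp ab",ab(ctrl.read_state()["eef_pos"]))
```

```text
scene ptr 33 195.4 301.55 z 89.2 xyz pct [[530.0, -248.0, 87.0], [539.0, -236.0, 92.0]]
top ptr 220 466.4 268.41 z 91.0 xyz pct [[512.0, -282.0, 87.0], [547.0, -244.0, 95.0]]
15.6 [575.8 -94.4 134.6] [-3.142  0.     1.445] [-0.5 -0.5  0.3] -0.1
scene rider 7 a,b centre [-61.8 -16.3] [2.4 6.1] z 132.7
scene poise 90 a,b centre [-123.8   28. ] [25.1 19.6] z 133.1
scene brass 220 a pct [-143.3 -134.7 -120.5] z [ 98. 104.]
top rider none
top poise none
tcp ab [-108.33658633   23.99790006]
```

Call:
step_arm --plan '[{"dx": 0.02,"dy": 0,"dz": 0,"ax": 0,"ay": 0,"az": 0,"gripper": 0},{"dx": 0.03,"dy": 0,"dz": 0,"ax": 0,"ay": 0,"az": 0,"gripper": 0},{"dx": 0,"dy": 0,"dz": -0.13,"ax": 0,"ay": 0,"az": 0,"gripper": 0},{"dx": 0.1,"dy": 0,"dz": -0.13,"ax": 0,"ay": 0,"az": 0,"gripper": 0},{"dx": 0.2,"dy": 0,"dz": 0,"ax": 0,"ay": 0,"az": 0,"gripper": 0},{"dx": 0.2,"dy": 0,"dz": 0,"ax": 0,"ay": 0,"az": 0,"gripper": 0},{"dx": 0,"dy": 0,"dz": 0,"ax": 0,"ay": 0,"az": 0,"gripper": 0},{"dx": 0,"dy": 0,"dz": 0,"ax": 0,"ay": 0,"az": 0,"gripper": 0}]'

```text
clock: 16.6
eef_pos: [596.1, 70.0, 212.4]
tool_rot: [-3.141, 0.001, 1.447]
force: [-0.6, -1.2, 1.0]
width: 0.1
gripper_force: 0.0
```

Run:
```python
from bm import *
im,im2=look("s5.png",(160,230,320,350),5); tabs(im,"scene");brass(im,"scene"); tabs(im2,"top"); brass(im2,"top")
print("tcp ab",ab(ctrl.read_state()["eef_pos"])); look()
```

```text
scene ptr 37 196.2 307.49 z 71.1 xyz pct [[530.0, -259.0, 66.0], [543.0, -236.0, 74.0]]
top ptr 199 464.1 269.22 z 73.1 xyz pct [[510.0, -282.0, 69.0], [546.0, -245.0, 77.0]]
16.7 [596.3  68.  212.6] [-3.142e+00  1.000e-03  1.443e+00] [ 0.3 -0.8 -0.4] 0.0
scene rider 37 a,b centre [-68.3 -20.1] [11.8 17. ] z 128.6
scene poise 36 a,b centre [-132.5   27.4] [17.5 14.6] z 125.6
scene brass 218 a pct [-143.2 -132.5 -118.7] z [89. 99.]
top rider 57 a,b centre [-67.5 -25.1] [17.4 13. ] z 132.8
top poise 55 a,b centre [-131.8   23.8] [14. 19.] z 128.4
top brass 171 a pct [-141.4 -124.1 -116. ] z [92. 98.]
tcp ab [55.36634279 24.04337239]
scene ptr 37 196.2 307.49 z 71.1 xyz pct [[530.0, -260.0, 67.0], [544.0, -236.0, 74.0]]
top ptr 197 464.1 269.17 z 72.8 xyz pct [[511.0, -282.0, 69.0], [546.0, -245.0, 77.0]]
16.8 [596.4  67.9 212.7] [-3.142e+00  1.000e-03  1.443e+00] [-0.2 -0.7  0.5] 0.2
```

View pics/s5.png

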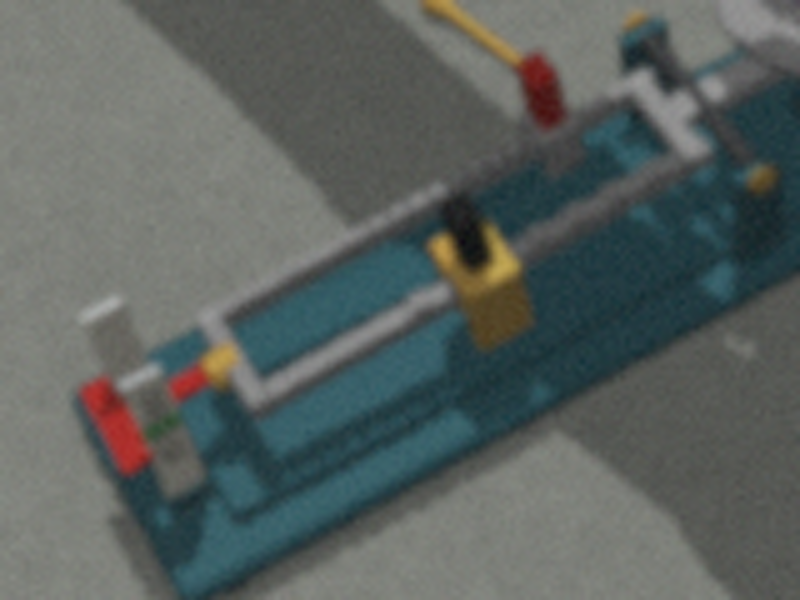

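The pointer rests on its low stop, crop (215,365), and the brass poise is in notch 4. So the block weighs less than about 401 g and notch 3 is right. I'll go around and push the poise back one notch.

Call:
step_arm --plan '[{"dx": -0.175,"dy": 0,"dz": 0,"ax": 0,"ay": 0,"az": 0,"gripper": 0},{"dx": -0.175,"dy": 0,"dz": 0,"ax": 0,"ay": 0,"az": 0,"gripper": 0},{"dx": -0.175,"dy": 0,"dz": 0,"ax": 0,"ay": 0,"az": 0,"gripper": 0},{"dx": -0.175,"dy": 0,"dz": 0,"ax": 0,"ay": 0,"az": 0,"gripper": 0},{"dx": 0,"dy": 0,"dz": 0,"ax": 0,"ay": 0,"az": 0,"gripper": 0},{"dx": 0,"dy": 0,"dz": 0.13,"ax": 0,"ay": 0,"az": 0,"gripper": 0},{"dx": 0,"dy": 0,"dz": 0.09,"ax": 0,"ay": 0,"az": 0,"gripper": 0},{"dx": 0,"dy": 0,"dz": 0.042,"ax": 0,"ay": 0,"az": 0,"gripper": 0},{"dx": 0,"dy": 0,"dz": 0,"ax": 0,"ay": 0,"az": 0,"gripper": 0}]'

```text
clock: 17.92
eef_pos: [569.9, -138.6, 133.5]
tool_rot: [-3.14, -0.0, 1.445]
force: [0.6, -0.5, 0.2]
width: 0.1
gripper_force: 0.0
```

Run:
```python
from bm import *
im,im2=look(); tabs(im,"scene");brass(im,"scene")
print("tcp ab",ab(ctrl.read_state()["eef_pos"]))
```

```text
scene ptr 39 196.0 307.74 z 71.9 xyz pct [[530.0, -273.0, 68.0], [551.0, -236.0, 75.0]]
top ptr 165 466.4 269.58 z 72.7 xyz pct [[509.0, -282.0, 69.0], [547.0, -258.0, 77.0]]
18.02 [ 570.9 -139.   134.8] [3.14  0.    1.445] [-0.9 -0.1  0.9] -0.1
scene rider 41 a,b centre [-68.7 -22.2] [13.  18.5] z 129.0
scene poise 14 a,b centre [-163.1   27.8] [13.5  3.6] z 131.9
scene brass 195 a pct [-142.9 -131.7 -119.7] z [88. 97.]
tcp ab [-153.14283731   24.71391716]
```

Call:
step_arm --plan '[{"dx": 0.0142,"dy": 0,"dz": 0,"ax": 0,"ay": 0,"az": 0,"gripper": 0},{"dx": 0.0142,"dy": 0,"dz": 0,"ax": 0,"ay": 0,"az": 0,"gripper": 0},{"dx": 0.0142,"dy": 0,"dz": 0,"ax": 0,"ay": 0,"az": 0,"gripper": 0},{"dx": 0.0142,"dy": 0,"dz": 0,"ax": 0,"ay": 0,"az": 0,"gripper": 0},{"dx": 0.0142,"dy": 0,"dz": 0,"ax": 0,"ay": 0,"az": 0,"gripper": 0},{"dx": 0.0142,"dy": 0,"dz": 0,"ax": 0,"ay": 0,"az": 0,"gripper": 0},{"dx": 0,"dy": 0,"dz": 0,"ax": 0,"ay": 0,"az": 0,"gripper": 0},{"dx": 0,"dy": 0,"dz": 0,"ax": 0,"ay": 0,"az": 0,"gripper": 0}]'

```text
clock: 19.02
eef_pos: [573.4, -113.3, 133.9]
tool_rot: [-3.141, -0.0, 1.445]
force: [1.3, 0.7, -0.7]
width: 0.2
gripper_force: 0.0
```

Run:
```python
from bm import *
im,im2=look(); tabs(im,"scene");brass(im,"scene")
print("tcp ab",ab(ctrl.read_state()["eef_pos"]))
```

```text
scene ptr 43 193.5 300.0 z 97.1 xyz pct [[529.0, -254.0, 95.0], [539.0, -236.0, 100.0]]
top ptr 229 467.3 267.87 z 101.5 xyz pct [[513.0, -281.0, 97.0], [546.0, -243.0, 105.0]]
19.12 [ 573.4 -113.5  133.9] [-3.141 -0.     1.445] [1.1 0.8 0.5] 0.1
scene rider 61 a,b centre [-63.9 -21.8] [20.7 13.3] z 134.0
scene poise 21 a,b centre [-119.5   27.2] [12.5 38.8] z 133.7
scene brass 179 a pct [-122.4 -111.8  -99. ] z [ 96. 106.]
tcp ab [-127.55362172   23.99151076]
```

Call:
step_arm --plan '[{"dx": -0.02,"dy": 0,"dz": 0,"ax": 0,"ay": 0,"az": 0,"gripper": 0},{"dx": -0.03,"dy": 0,"dz": 0,"ax": 0,"ay": 0,"az": 0,"gripper": 0},{"dx": 0,"dy": 0,"dz": -0.13,"ax": 0,"ay": 0,"az": 0,"gripper": 0},{"dx": 0,"dy": 0,"dz": -0.13,"ax": 0,"ay": 0,"az": 0,"gripper": 0},{"dx": 0.17,"dy": -0.08,"dz": 0,"ax": 0,"ay": 0,"az": 0,"gripper": 0},{"dx": 0.17,"dy": -0.08,"dz": 0,"ax": 0,"ay": 0,"az": 0,"gripper": 0},{"dx": 0.18,"dy": 0,"dz": 0,"ax": 0,"ay": 0,"az": 0,"gripper": 0},{"dx": 0.18,"dy": 0,"dz": 0,"ax": 0,"ay": 0,"az": 0,"gripper": 0},{"dx": 0,"dy": 0,"dz": 0,"ax": 0,"ay": 0,"az": 0,"gripper": 0},{"dx": 0,"dy": 0,"dz": 0,"ax": 0,"ay": 0,"az": 0,"gripper": 0}]'

```text
clock: 20.38
eef_pos: [550.1, 84.8, 212.0]
tool_rot: [3.142, 0.001, 1.445]
force: [0.3, -0.8, -0.2]
width: -0.0
gripper_force: 0.0
```

Run:
```python
from bm import *
im,im2=look(); tabs(im,"scene");brass(im,"scene");tabs(im2,"top");brass(im2,"top")
print("tcp ab",ab(ctrl.read_state()["eef_pos"]))
```

```text
scene ptr 43 193.4 300.02 z 97.3 xyz pct [[529.0, -253.0, 94.0], [538.0, -236.0, 100.0]]
top ptr 231 467.3 267.84 z 101.7 xyz pct [[513.0, -281.0, 98.0], [546.0, -244.0, 105.0]]
20.48 [550.2  83.8 212.1] [3.141e+00 1.000e-03 1.442e+00] [ 0.1 -0.6 -0.1] -0.1
scene rider 49 a,b centre [-64.9 -21.2] [17.9 11.5] z 134.6
scene poise 76 a,b centre [-108.    27.2] [14.7 19.5] z 135.1
scene brass 236 a pct [-122.9 -113.8  -98.3] z [ 99. 107.]
top rider 62 a,b centre [-62.6 -24.5] [19.2 13. ] z 138.8
top poise 62 a,b centre [-106.7   24.2] [13.1 19. ] z 140.7
top brass 171 a pct [-120.8 -106.2  -96. ] z [105. 110.]
tcp ab [ 65.20009154 -23.6706879 ]
```

Call:
step_arm --plan '[{"dx": -0.116,"dy": 0,"dz": 0,"ax": 0,"ay": 0,"az": 0,"gripper": 0},{"dx": -0.116,"dy": 0,"dz": 0,"ax": 0,"ay": 0,"az": 0,"gripper": 0},{"dx": -0.116,"dy": 0,"dz": 0,"ax": 0,"ay": 0,"az": 0,"gripper": 0},{"dx": 0,"dy": 0,"dz": 0.1,"ax": 0,"ay": 0,"az": 0,"gripper": 0},{"dx": 0,"dy": 0,"dz": 0.1,"ax": 0,"ay": 0,"az": 0,"gripper": 0},{"dx": 0,"dy": 0,"dz": 0.057,"ax": 0,"ay": 0,"az": 0,"gripper": 0},{"dx": -0.0134,"dy": 0,"dz": 0,"ax": 0,"ay": 0,"az": 0,"gripper": 0},{"dx": -0.0134,"dy": 0,"dz": 0,"ax": 0,"ay": 0,"az": 0,"gripper": 0},{"dx": -0.0134,"dy": 0,"dz": 0,"ax": 0,"ay": 0,"az": 0,"gripper": 0},{"dx": -0.0134,"dy": 0,"dz": 0,"ax": 0,"ay": 0,"az": 0,"gripper": 0},{"dx": -0.0134,"dy": 0,"dz": 0,"ax": 0,"ay": 0,"az": 0,"gripper": 0},{"dx": 0,"dy": 0,"dz": 0,"ax": 0,"ay": 0,"az": 0,"gripper": 0}]'

```text
clock: 21.98
eef_pos: [534.6, -38.0, 135.1]
tool_rot: [3.141, 0.0, 1.445]
force: [0.3, 0.1, 0.2]
width: -0.2
gripper_force: 0.1
```

Run:
```python
from bm import *
im,im2=look(); tabs(im,"scene");tabs(im2,"top")
print("tcp ab",ab(ctrl.read_state()["eef_pos"]))
```

```text
scene ptr 44 193.8 300.27 z 95.3 xyz pct [[528.0, -253.0, 92.0], [539.0, -236.0, 97.0]]
top ptr 231 467.3 267.81 z 101.6 xyz pct [[513.0, -281.0, 99.0], [546.0, -243.0, 105.0]]
22.07 [534.5 -37.5 134.9] [-3.141 -0.     1.445] [ 0.9 -0.2 -0.3] -0.2
scene rider 52 a,b centre [-75.6 -20.8] [14.2 15.3] z 134.2
scene poise 68 a,b centre [-108.2   26.9] [15.1 18. ] z 135.5
top rider none
top poise none
tcp ab [-57.02319488 -24.03611685]
```

Call:
step_arm --plan '[{"dx": -0.0131,"dy": 0,"dz": 0,"ax": 0,"ay": 0,"az": 0,"gripper": 0},{"dx": -0.0131,"dy": 0,"dz": 0,"ax": 0,"ay": 0,"az": 0,"gripper": 0},{"dx": -0.0131,"dy": 0,"dz": 0,"ax": 0,"ay": 0,"az": 0,"gripper": 0},{"dx": -0.0131,"dy": 0,"dz": 0,"ax": 0,"ay": 0,"az": 0,"gripper": 0},{"dx": -0.0131,"dy": 0,"dz": 0,"ax": 0,"ay": 0,"az": 0,"gripper": 0},{"dx": -0.0131,"dy": 0,"dz": 0,"ax": 0,"ay": 0,"az": 0,"gripper": 0},{"dx": -0.0131,"dy": 0,"dz": 0,"ax": 0,"ay": 0,"az": 0,"gripper": 0},{"dx": -0.0131,"dy": 0,"dz": 0,"ax": 0,"ay": 0,"az": 0,"gripper": 0},{"dx": -0.0131,"dy": 0,"dz": 0,"ax": 0,"ay": 0,"az": 0,"gripper": 0},{"dx": -0.0131,"dy": 0,"dz": 0,"ax": 0,"ay": 0,"az": 0,"gripper": 0},{"dx": -0.0131,"dy": 0,"dz": 0,"ax": 0,"ay": 0,"az": 0,"gripper": 0},{"dx": -0.0131,"dy": 0,"dz": 0,"ax": 0,"ay": 0,"az": 0,"gripper": 0},{"dx": 0,"dy": 0,"dz": 0,"ax": 0,"ay": 0,"az": 0,"gripper": 0},{"dx": 0.015,"dy": 0,"dz": 0,"ax": 0,"ay": 0,"az": 0,"gripper": 0},{"dx": 0,"dy": 0,"dz": 0,"ax": 0,"ay": 0,"az": 0,"gripper": 0},{"dx": 0,"dy": 0,"dz": 0,"ax": 0,"ay": 0,"az": 0,"gripper": 0},{"dx": 0,"dy": 0,"dz": 0,"ax": 0,"ay": 0,"az": 0,"gripper": 0},{"dx": 0,"dy": 0,"dz": 0,"ax": 0,"ay": 0,"az": 0,"gripper": 0}]'

```text
clock: 24.32
eef_pos: [529.3, -79.8, 134.9]
tool_rot: [3.142, 0.0, 1.445]
force: [0.7, -0.3, -0.2]
width: -0.1
gripper_force: 0.0
```

Run:
```python
from bm import *
im,im2=look(); tabs(im,"scene");tabs(im2,"top")
print("tcp ab",ab(ctrl.read_state()["eef_pos"]))
```

```text
scene ptr 42 193.5 300.07 z 97.4 xyz pct [[530.0, -254.0, 95.0], [538.0, -236.0, 100.0]]
top ptr 230 467.3 267.83 z 102.3 xyz pct [[513.0, -281.0, 98.0], [546.0, -243.0, 105.0]]
24.43 [529.2 -79.8 134.9] [-3.142  0.     1.445] [-0.1  0.8 -0.8] -0.3
scene rider 61 a,b centre [-122.8  -20.4] [18.4 12.9] z 136.7
scene poise 69 a,b centre [-107.5   26.7] [14.9 19.2] z 136.1
top rider none
top poise none
tcp ab [-99.70345962 -24.00756863]
```

Call:
step_arm --plan '[{"dx": -0.012,"dy": 0,"dz": 0,"ax": 0,"ay": 0,"az": 0,"gripper": 0},{"dx": -0.012,"dy": 0,"dz": 0,"ax": 0,"ay": 0,"az": 0,"gripper": 0},{"dx": -0.012,"dy": 0,"dz": 0,"ax": 0,"ay": 0,"az": 0,"gripper": 0},{"dx": -0.012,"dy": 0,"dz": 0,"ax": 0,"ay": 0,"az": 0,"gripper": 0},{"dx": 0,"dy": 0,"dz": 0,"ax": 0,"ay": 0,"az": 0,"gripper": 0},{"dx": 0.02,"dy": 0,"dz": 0,"ax": 0,"ay": 0,"az": 0,"gripper": 0},{"dx": 0,"dy": 0,"dz": 0,"ax": 0,"ay": 0,"az": 0,"gripper": 0},{"dx": 0,"dy": 0,"dz": 0,"ax": 0,"ay": 0,"az": 0,"gripper": 0},{"dx": 0,"dy": 0,"dz": 0,"ax": 0,"ay": 0,"az": 0,"gripper": 0},{"dx": 0,"dy": 0,"dz": 0,"ax": 0,"ay": 0,"az": 0,"gripper": 0},{"dx": 0,"dy": 0,"dz": 0,"ax": 0,"ay": 0,"az": 0,"gripper": 0},{"dx": 0,"dy": 0,"dz": 0,"ax": 0,"ay": 0,"az": 0,"gripper": 0}]'

```text
clock: 25.92
eef_pos: [528.2, -88.1, 134.9]
tool_rot: [-3.142, -0.0, 1.445]
force: [-0.0, 0.8, -0.4]
width: -0.3
gripper_force: 0.0
```

Run:
```python
from bm import *
im,im2=look(); tabs(im,"scene");tabs(im2,"top")
print("tcp ab",ab(ctrl.read_state()["eef_pos"]))
```

```text
scene ptr 44 193.5 300.05 z 97.7 xyz pct [[529.0, -254.0, 95.0], [539.0, -236.0, 100.0]]
top ptr 231 467.3 267.86 z 101.5 xyz pct [[513.0, -281.0, 98.0], [545.0, -244.0, 105.0]]
26.02 [528.2 -88.1 134.9] [-3.142 -0.     1.445] [-1.1  0.1  0.1] -0.3
scene rider 59 a,b centre [-133.5  -20.7] [13.  18.8] z 137.8
scene poise 70 a,b centre [-108.    25.7] [14.3 20.4] z 136.1
top rider none
top poise none
tcp ab [-108.0692017   -23.95791569]
```

Call:
step_arm --plan '[{"dx": -0.0116,"dy": 0,"dz": 0,"ax": 0,"ay": 0,"az": 0,"gripper": 0},{"dx": -0.0116,"dy": 0,"dz": 0,"ax": 0,"ay": 0,"az": 0,"gripper": 0},{"dx": -0.0116,"dy": 0,"dz": 0,"ax": 0,"ay": 0,"az": 0,"gripper": 0},{"dx": -0.0116,"dy": 0,"dz": 0,"ax": 0,"ay": 0,"az": 0,"gripper": 0},{"dx": -0.0116,"dy": 0,"dz": 0,"ax": 0,"ay": 0,"az": 0,"gripper": 0},{"dx": 0,"dy": 0,"dz": 0,"ax": 0,"ay": 0,"az": 0,"gripper": 0},{"dx": 0.025,"dy": 0,"dz": 0,"ax": 0,"ay": 0,"az": 0,"gripper": 0},{"dx": 0,"dy": 0,"dz": 0,"ax": 0,"ay": 0,"az": 0,"gripper": 0},{"dx": 0,"dy": 0,"dz": 0,"ax": 0,"ay": 0,"az": 0,"gripper": 0},{"dx": 0,"dy": 0,"dz": 0,"ax": 0,"ay": 0,"az": 0,"gripper": 0},{"dx": 0,"dy": 0,"dz": 0,"ax": 0,"ay": 0,"az": 0,"gripper": 0},{"dx": 0,"dy": 0,"dz": 0,"ax": 0,"ay": 0,"az": 0,"gripper": 0},{"dx": 0,"dy": 0,"dz": 0,"ax": 0,"ay": 0,"az": 0,"gripper": 0},{"dx": 0,"dy": 0,"dz": 0,"ax": 0,"ay": 0,"az": 0,"gripper": 0}]'

```text
clock: 27.78
eef_pos: [527.0, -98.0, 134.9]
tool_rot: [-3.142, -0.0, 1.445]
force: [0.0, -0.3, 0.4]
width: -0.2
gripper_force: 0.0
```

Run:
```python
from bm import *
im,im2=look(); tabs(im,"scene");tabs(im2,"top")
print("tcp ab",ab(ctrl.read_state()["eef_pos"]))
```

```text
scene ptr 37 195.4 301.84 z 87.8 xyz pct [[480.0, -249.0, 19.0], [539.0, -232.0, 89.0]]
top ptr 217 466.5 268.38 z 91.9 xyz pct [[512.0, -282.0, 88.0], [545.0, -245.0, 95.0]]
27.88 [527.  -98.  134.9] [-3.142 -0.     1.445] [-0.2 -0.6 -0.4] -0.2
scene rider 49 a,b centre [-146.3  -20.8] [17.5 12. ] z 133.4
scene poise 61 a,b centre [-109.5   26.1] [13.6 20.2] z 132.5
top rider none
top poise none
tcp ab [-117.96560989  -23.9808445 ]
```

Call:
step_arm --plan '[{"dx": -0.014,"dy": 0,"dz": 0,"ax": 0,"ay": 0,"az": 0,"gripper": 0},{"dx": -0.014,"dy": 0,"dz": 0,"ax": 0,"ay": 0,"az": 0,"gripper": 0},{"dx": -0.007,"dy": 0,"dz": 0,"ax": 0,"ay": 0,"az": 0,"gripper": 0},{"dx": -0.007,"dy": 0,"dz": 0,"ax": 0,"ay": 0,"az": 0,"gripper": 0},{"dx": 0,"dy": 0,"dz": 0,"ax": 0,"ay": 0,"az": 0,"gripper": 0},{"dx": 0.025,"dy": 0,"dz": 0,"ax": 0,"ay": 0,"az": 0,"gripper": 0},{"dx": 0,"dy": 0,"dz": 0,"ax": 0,"ay": 0,"az": 0,"gripper": 0},{"dx": 0,"dy": 0,"dz": 0,"ax": 0,"ay": 0,"az": 0,"gripper": 0},{"dx": 0,"dy": 0,"dz": 0,"ax": 0,"ay": 0,"az": 0,"gripper": 0},{"dx": 0,"dy": 0,"dz": 0,"ax": 0,"ay": 0,"az": 0,"gripper": 0},{"dx": 0,"dy": 0,"dz": 0,"ax": 0,"ay": 0,"az": 0,"gripper": 0},{"dx": 0,"dy": 0,"dz": 0,"ax": 0,"ay": 0,"az": 0,"gripper": 0},{"dx": 0,"dy": 0,"dz": 0,"ax": 0,"ay": 0,"az": 0,"gripper": 0},{"dx": 0,"dy": 0,"dz": 0,"ax": 0,"ay": 0,"az": 0,"gripper": 0}]'

```text
clock: 29.62
eef_pos: [526.3, -103.0, 134.9]
tool_rot: [-3.142, -0.0, 1.445]
force: [0.3, 0.2, 0.6]
width: 0.3
gripper_force: 0.0
```

Run:
```python
from bm import *
im,im2=look(); tabs(im,"scene");tabs(im2,"top")
print("tcp ab",ab(ctrl.read_state()["eef_pos"]))
look("s6.png",(160,270,260,345),7)
```

```text
scene ptr 36 195.9 302.89 z 85.8 xyz pct [[484.0, -248.0, 21.0], [541.0, -234.0, 88.0]]
top ptr 216 466.0 268.63 z 88.4 xyz pct [[512.0, -282.0, 85.0], [546.0, -246.0, 92.0]]
29.73 [ 526.4 -103.   134.9] [ 3.142 -0.     1.445] [ 0.  -1.3  0.1] -0.0
scene rider 47 a,b centre [-149.8  -20.2] [12.3 16.9] z 132.2
scene poise 56 a,b centre [-109.9   26.8] [18.7 13.4] z 131.7
top rider none
top poise none
tcp ab [-123.04963081  -23.94728287]
scene ptr 35 195.8 302.86 z 85.5 xyz pct [[483.0, -249.0, 19.0], [540.0, -233.0, 88.0]]
top ptr 217 466.0 268.59 z 88.9 xyz pct [[512.0, -282.0, 85.0], [546.0, -245.0, 92.0]]
29.82 [ 526.3 -103.   134.9] [ 3.142 -0.     1.446] [-0.6  0.1 -0.4] 0.2
```

View pics/s6.png

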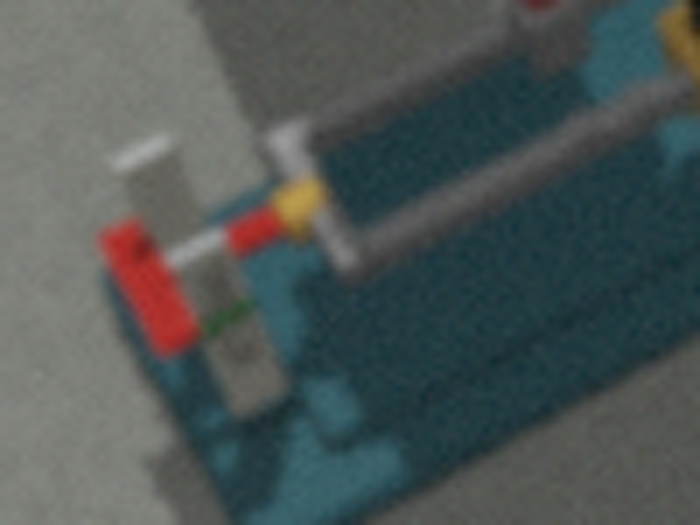

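The pointer is about 1.3 mm above mid-band, at crop (255,230), with the green band at (227,318) on the post. One more small nudge, then retreat.

Call:
step_arm --plan '[{"dx": -0.012,"dy": 0,"dz": 0,"ax": 0,"ay": 0,"az": 0,"gripper": 0},{"dx": -0.01,"dy": 0,"dz": 0,"ax": 0,"ay": 0,"az": 0,"gripper": 0},{"dx": -0.007,"dy": 0,"dz": 0,"ax": 0,"ay": 0,"az": 0,"gripper": 0},{"dx": 0,"dy": 0,"dz": 0,"ax": 0,"ay": 0,"az": 0,"gripper": 0},{"dx": 0.025,"dy": 0,"dz": 0,"ax": 0,"ay": 0,"az": 0,"gripper": 0},{"dx": 0.03,"dy": 0,"dz": 0,"ax": 0,"ay": 0,"az": 0,"gripper": 0},{"dx": 0,"dy": 0,"dz": -0.13,"ax": 0,"ay": 0,"az": 0,"gripper": 0},{"dx": 0,"dy": 0,"dz": -0.15,"ax": 0,"ay": 0,"az": 0,"gripper": 0},{"dx": 0.15,"dy": -0.1,"dz": -0.05,"ax": 0,"ay": 0,"az": 0,"gripper": 0},{"dx": 0.17,"dy": -0.05,"dz": 0,"ax": 0,"ay": 0,"az": 0,"gripper": 0},{"dx": 0.17,"dy": 0,"dz": 0,"ax": 0,"ay": 0,"az": 0,"gripper": 0},{"dx": 0.17,"dy": 0,"dz": 0,"ax": 0,"ay": 0,"az": 0,"gripper": 0},{"dx": 0,"dy": 0,"dz": 0,"ax": 0,"ay": 0,"az": 0,"gripper": 0},{"dx": 0,"dy": 0,"dz": 0,"ax": 0,"ay": 0,"az": 0,"gripper": 0},{"dx": 0,"dy": 0,"dz": 0,"ax": 0,"ay": 0,"az": 0,"gripper": 0},{"dx": 0,"dy": 0,"dz": 0,"ax": 0,"ay": 0,"az": 0,"gripper": 0},{"dx": 0,"dy": 0,"dz": 0,"ax": 0,"ay": 0,"az": 0,"gripper": 0},{"dx": 0,"dy": 0,"dz": 0,"ax": 0,"ay": 0,"az": 0,"gripper": 0}]'

```text
clock: 32.08
eef_pos: [507.4, 106.5, 233.9]
tool_rot: [3.142, -0.0, 1.445]
force: [-0.2, 0.2, 0.1]
width: -0.0
gripper_force: 0.0
```

Run:
```python
from bm import *
im,im2=look(); tabs(im,"scene");tabs(im2,"top");brass(im,"s")
a=im["color"][150:350,150:420]; b=im2["color"][140:340,150:510]
cv2.imwrite("pics/c7.png",np.vstack([cv2.resize(a,(405,300)),cv2.resize(b,(540,300))[:,:405]] if 0 else [cv2.resize(a,(540,300)),cv2.resize(b,(540,300))])[...,::-1])
for i in range(2): look()
```

```text
scene ptr 33 195.8 303.15 z 85.1 xyz pct [[531.0, -248.0, 83.0], [539.0, -236.0, 87.0]]
top ptr 216 466.0 268.59 z 87.7 xyz pct [[513.0, -283.0, 84.0], [546.0, -244.0, 91.0]]
32.17 [507.4 106.7 233.9] [-3.141 -0.     1.445] [-0.2 -0.  -0.3] 0.1
scene rider 56 a,b centre [-150.2  -20.2] [17.8 13.3] z 131.8
scene poise 59 a,b centre [-109.7   26.6] [17.8 13.8] z 131.6
top rider 61 a,b centre [-149.4  -24.5] [18.  13.8] z 135.8
top poise 63 a,b centre [-109.4   23.9] [18.3 13.8] z 135.3
s brass 221 a pct [-122.9 -114.2  -99.3] z [ 95. 104.]
scene ptr 33 195.8 303.15 z 84.3 xyz pct [[530.0, -249.0, 83.0], [539.0, -235.0, 86.0]]
top ptr 219 466.0 268.59 z 87.8 xyz pct [[512.0, -283.0, 84.0], [546.0, -244.0, 91.0]]
32.27 [507.4 106.8 233.9] [-3.142 -0.     1.445] [ 0.3  0.9 -0.3] -0.1
scene ptr 35 195.6 303.6 z 84.8 xyz pct [[530.0, -250.0, 81.0], [540.0, -235.0, 87.0]]
top ptr 218 466.1 268.61 z 88.2 xyz pct [[512.0, -282.0, 84.0], [546.0, -244.0, 92.0]]
32.38 [507.4 106.8 233.9] [-3.141 -0.     1.445] [ 0.1 -0.7 -0.2] 0.3
```

View pics/c7.png

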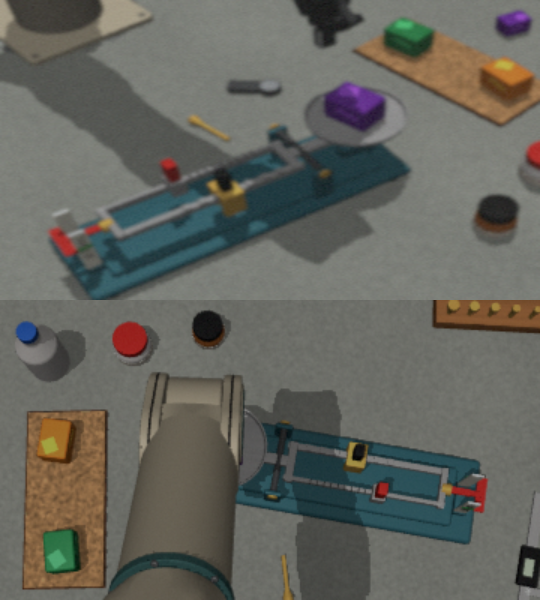

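The beam is free, with the pointer within about 0.5 mm of mid-band. The poise reads about 59.4 mm against 60 for notch 3, the rider is at about 99 mm, and the block is centred on the pan. Handing in.

```bash
python3 -c "
from cell import ctrl
print(ctrl.finish_job())"
```

```text
the job is handed in; nothing more can be done
None
```

The job is handed in: the violet block weighs about 399 g (poise in notch 3, rider at about 99 mm), with the pointer about 0.5 mm from the middle of the green band at the last look. The poise went to notch 4 first and was pushed back one notch.

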